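# Find the full tin by hefting

### The job

Only one of the three identical closed tins on the wooden board is still full. Heft them one after another from left to right as seen from the robot, lifting each a few centimetres clear of the board and setting it back upright on the board, then hold up the heaviest and finish while still holding it, upright and still, with its underside at least 15 cm above the counter and the other two standing on the board (if the last one is the heaviest it may go straight up). Do not tip any tin over, and leave the jar, the mug and the fruit bowl where they are.

Things in the scene. Friction and masses are not known exactly. Their poses are not given: they have to be found in the camera images.
- board: Wooden serving board, 180 x 420 mm, 18 mm thick, lying fixed on the counter. Origin at the centre of its underside; its x axis runs across its short side (roughly away from the robot), its y axis along its long side (roughly to the robot's left), z up.
- tin_left_center (a point): Centre, half-way up, of the leftmost (largest y at the start) of three identical closed round steel tins that stand upright in a row along the board, about 125 mm apart: diameter 62 mm, height 102 mm with the lid, which is fixed and of the same diameter. z axis along the tin, up. Any one of the three may be the heavy one: it weighs about 0.4 kg, the other two about 0.15 kg each. The contents do not show.
- tin_middle_center (a point): Centre, half-way up, of the middle of three identical closed round steel tins that stand upright in a row along the board, about 125 mm apart: diameter 62 mm, height 102 mm with the lid, which is fixed and of the same diameter. z axis along the tin, up. Any one of the three may be the heavy one: it weighs about 0.4 kg, the other two about 0.15 kg each. The contents do not show.
- tin_right_center (a point): Centre, half-way up, of the rightmost (smallest y at the start) of three identical closed round steel tins that stand upright in a row along the board, about 125 mm apart: diameter 62 mm, height 102 mm with the lid, which is fixed and of the same diameter. z axis along the tin, up. Any one of the three may be the heavy one: it weighs about 0.4 kg, the other two about 0.15 kg each. The contents do not show.
- jar: Bystander: closed glass jar, 72 mm in diameter, 120 mm high, on the counter to the left of the board. Origin at the centre of its underside.
- mug: Bystander: white mug, 80 mm in diameter without its handle, 90 mm high, on the counter to the right of the board. Origin at the centre of its underside.
- fruit_bowl: Bystander: dark metal bowl of lemons, 140 mm in diameter, 105 mm high over the fruit, on the counter beyond the board. Origin at the centre of its underside.

How it is judged:
By the outcome, as a careful person would: the job done as asked, in the order asked, and still so for the second after the job is handed in, while the arm keeps its last pose, push and grip.
It also fails if it takes over 61 s, if anything falls off the work surface, if the arm or the gripper's body presses on something with over 40 N, if the wrist force passes 120 N, or if a joint passes its speed limit or range.

### The arm

A 6-joint arm with a two-finger parallel gripper is mounted at the origin on the work surface. World frame = base frame: x ahead of the robot, y to its left, z up, the work surface at z = 0. Lengths are in m, angles in rad, forces in N, time in s.
With the tool pointing down it reaches from about 0.325 to 0.85 m from the base axis. Payload 4.4 kg.
Tool frame: the origin (TCP) lies midway between the tips of the shut fingers; the grasp point (between the pads) lies 19 mm behind it (r.grip_depth is the distance from the TCP to the grasp point, in m); z points along the fingers, y is the line along which they close (so a half turn about z gives the same grasp; the last joint's range is limited). The gripper opens to 94 mm and grips with 3 to 60 N. Pads are 16 mm wide; open, the fingers measure 119 mm over their backs; the gripper's body (75 mm by 177 mm) begins 78 mm behind the grasp point.
Start: joints at [-0.15, 0.207, 1.542, -0, 1.393, -0.15], TCP at [0.575, -0, 0.205] pointing down, gripper open.
Joint ranges: [-2.73, 2.73], [-0.86, 2.22], [0.23, 2.46], [-1.11, 4.25], [0.08, 2.63], [-2.82, 2.82]. Speed limits (rad/s): [2.79, 2.79, 3.14, 3.14, 3.14, 3.14].

### API

Orientations are given as a unit quaternion [w, x, y, z].
In Python, from bench import r, cams gives the robot as it stands.
- The arm moves only by the tool arm_command, never from a script. Its argument "motion" is text: rows parted by semicolons, each of 7 numbers parted by spaces: the turn, a rotation vector about the tool's x, y, z in rad, then the shift along the tool's x, y, z in mm, then the finger opening in mm, from 0 to 94. In form: rx ry rz dx dy dz fingers; .... A call has exactly 10 rows; each row is the pose to reach, as a shift and turn from the pose commanded when the call began, along the tool's axes at that moment; what a row does not reach only later rows make up. A row lasts 1/10 s, in which the tool goes at most 50 mm and 8.59 degrees, less where a joint would pass 70% of its speed; a pose out of reach is approached as far as the arm can. A call with a gripper value outside its range is refused whole. The fingers move at their own pace and stop on an object; "grip_force" is the grip in N (left out, the last holds). Time passes only in rows, so rows that repeat a pose let the fingers close, or fill a call up. It gives the time, the measured TCP pose, the force, the opening and the grip force at its end, in the units of the state.
- r.state(): the state, without advancing time (a new reading comes with each control period).
- cams.get_image(name): name is "scene" or "side" or "wrist"; returns the picture (400x640x3 uint8, red, green, blue); there is no depth.
- cams.camera_info(name): a dict with "camera_matrix" (3x3 intrinsics, pixels), "k1" (the pictures are not rectified: a ray, as slopes to the right and down, at radius r is drawn at 1 + k1 r^2 times it, then the intrinsics apply), "R" (3x3) and "t" (3): a world point X has camera coordinates R X + t. Camera axes: x right, y down, z forward; pixel columns grow to the right and rows downward; lengths in m; the calibration is good to about 2 mm. A picture is of the moment at which its call begins: read the wrist's pose just before it. camera_info takes no time and is no camera call; for the wrist camera it gives the pose at the moment of the call.
- r.finish_job(): hands the job in; it is judged then, once.
The state is a dict: "t": time; "joint_pos": joint angles; "joint_velocities": joint speeds; "tau": joint torques, N m; "ee_pos": TCP position; "tcp_rot": TCP orientation; "force": force on the tool from outside, world axes, zero at the start; "moment": the same for the moment, N m; "gripper_width": opening from 0.0 (shut) to 1.0 (fully open); "finger_force": force on a finger pad.
Only numpy, scipy, OpenCV 4.12 (cv2) and the standard library are available. Lean on these libraries where they do the work, as an engineer would, in place of code of your own. Each camera call takes 0.05 s, during which the arm holds its last target. There are 200 camera calls.

## Working session

There is one attempt and no reset: what is moved stays moved. The work goes in short steps, Python scripts to look and compute and a tool call to move; the robot and the scene stay as the last step left them, time stands still between calls to the robot, and variables do not carry over. Pictures are saved under pics/ and viewed, at most 10 in all, crops included, and the job is handed in when it is done.

Besides the shell and the picture viewer there is one more tool, called after "Emit:" by a JSON object that holds its "op" and its "data", one argument or row to a line. arm_command: Moves the arm, as the interface text tells. Its arguments: {"type":"object","properties":{"motion":{"type":"string"},"grip_force":{"type":"number"}},"required":["motion"]}

```bash
mkdir -p pics; python3 - <<'E'
from bench import r,cams
import cv2
for n in("scene","side"):
    cv2.imwrite(f"pics/{n}0.png",cams.get_image(n)[:,:,::-1])
    c=cams.camera_info(n);print(n,c)
s=r.state();print(s)
E
```

```text
scene {'camera_matrix': array([[374.50767334,   0.        , 314.4004861 ],
       [  0.        , 374.50767334, 199.32283309],
       [  0.        ,   0.        ,   1.        ]]), 'k1': -0.037189215908219095, 'R': array([[ 0.13288326,  0.99112545, -0.00351865],
       [ 0.53965404, -0.07532993, -0.83850994],
       [-0.8313336 ,  0.10952508, -0.54487494]]), 't': array([-0.04978974, -0.26796903,  1.84504196])}
side {'camera_matrix': array([[390.84670408,   0.        , 314.97484647],
       [  0.        , 390.84670408, 201.77879997],
       [  0.        ,   0.        ,   1.        ]]), 'k1': 0.0007144624473599388, 'R': array([[-0.99952355, -0.02259883, -0.02102299],
       [ 0.00437891,  0.57040381, -0.82135274],
       [ 0.0305532 , -0.82105346, -0.57003308]]), 't': array([0.56165031, 0.06694039, 1.38111097])}
{'t': 0.1, 'joint_pos': array([-1.50502814e-01,  2.07351354e-01,  1.54279590e+00,  2.03541819e-05,
        1.39347338e+00, -1.50468243e-01]), 'joint_velocities': array([ 0.00025251, -0.00117888, -0.00403905,  0.00016405, -0.00119789,
        0.00094473]), 'tau': array([-3.50521914e-04, -3.71862960e+01, -2.82294059e+01,  7.01280241e-02,
        3.11360427e-02, -6.17781598e-05]), 'ee_pos': array([5.74283896e-01, 1.02590691e-04, 2.04404703e-01]), 'tcp_rot': array([-8.22327571e-04,  7.07119917e-01,  7.07092918e-01, -5.93340887e-04]), 'force': array([-0.2669082 , -0.05225092,  0.16260778]), 'moment': array([-0.04321288, -0.011842  , -0.00987952]), 'finger_force': 0.0, 'gripper_width': 1.0046063305587067}
```

View pics/scene0.png

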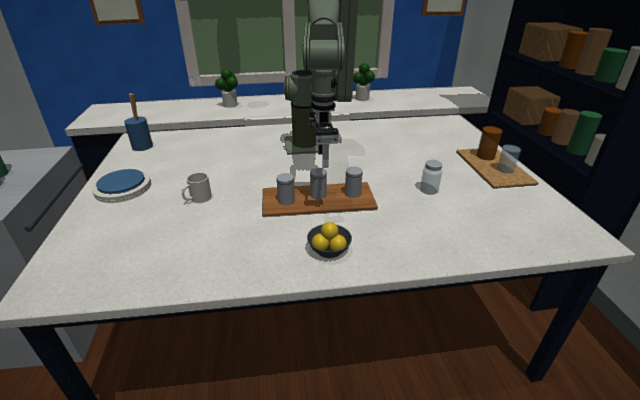

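View pics/side0.png

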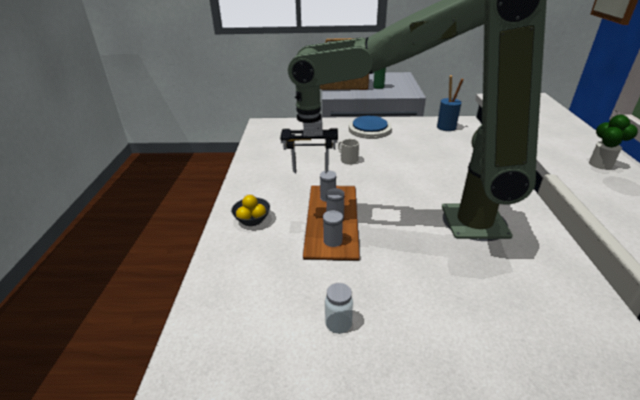

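The scene view shows tins near columns 286, 318 and 354 at rows 170–205, with the left tin at 354. In the side view, they are near columns 328, 336 and 333. I'll enlarge both.

```bash
python3 - <<'E'
import cv2
a=cv2.imread("pics/scene0.png")[155:225,255:385];b=cv2.imread("pics/side0.png")[165:265,295:370]
cv2.imwrite("pics/a.png",cv2.resize(a,None,fx=6,fy=6,interpolation=cv2.INTER_CUBIC))
cv2.imwrite("pics/b.png",cv2.resize(b,None,fx=6,fy=6,interpolation=cv2.INTER_CUBIC))
E
```

```text
(no output)
```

View pics/a.png

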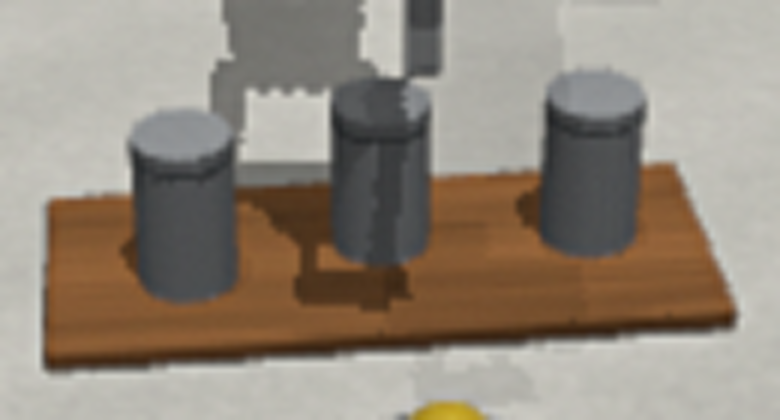

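View pics/b.png

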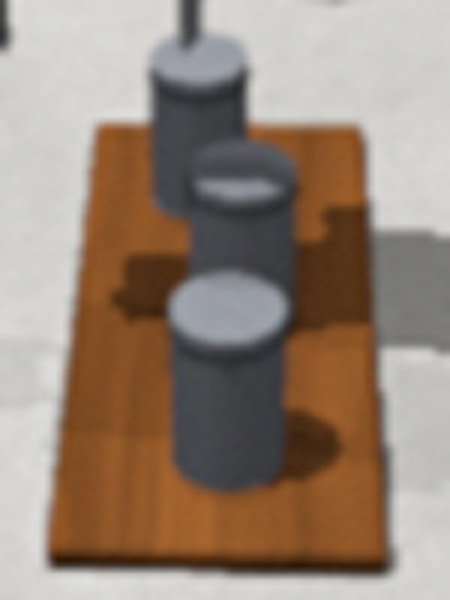

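Lid centres in the scene crop (x, y) are left (597,95), middle (381,104) and right (182,136). In the side crop they are left (230,308), middle (243,172) and right (199,62).

```bash
cat >h.py <<'E'
import numpy as np,cv2
from bench import r,cams
def pt(n,u,v,z):
    c=cams.camera_info(n);K=c["camera_matrix"];R=c["R"];t=c["t"]
    p=cv2.undistortPoints(np.array([[[u,v]]],float),K,np.array([c["k1"],0,0,0]))[0,0]
    d=R.T@[p[0],p[1],1];o=-R.T@t
    return o+d*(z-o[2])/d[2]
E
python3 - <<'E'
from h import *
A=[(597,95),(381,104),(182,136)];B=[(230,308),(243,172),(199,62)]
for a,b in zip(A,B):
    print(pt("scene",a[0]/6+254.6,a[1]/6+154.6,.12).round(4),pt("side",b[0]/6+294.6,b[1]/6+164.6,.12).round(4))
for b in [(97,127),(360,127),(385,560),(52,553)]: print(pt("side",b[0]/6+294.6,b[1]/6+164.6,.018).round(4))
E
```

```text
[0.5046 0.1301 0.12  ] [0.5003 0.1292 0.12  ]
[ 0.4975 -0.0024  0.12  ] [0.491 0.001 0.12 ]
[ 0.52  -0.125  0.12 ] [ 0.5154 -0.1204  0.12  ]
[ 0.583  -0.2079  0.018 ]
[ 0.4087 -0.2061  0.018 ]
[0.421  0.2104 0.018 ]
[0.5935 0.2051 0.018 ]
```

Emit:
{"op": "arm_command", "data": {
  "motion": "0 0 0 10 -6 0 94;0 0 0 30 -17 0 94;0 0 0 55 -30 0 94;0 0 0 80 -44 0 94;0 0 0 105 -58 0 94;0 0 0 120 -67 0 94;0 0 0 128 -71 0 94;0 0 0 130 -72 0 94;0 0 0 130 -72 0 94;0 0 0 130 -72 0 94",
  "grip_force": 30
}}

```text
t: 1.1
ee_pos: [0.5035, 0.1292, 0.2054]
tcp_rot: [0.0, 0.707, 0.707, -0.0]
force: [-0.4, -0.3, -0.3]
gripper_width: 1.002
finger_force: 0.0
```

```bash
python3 - <<'E'
from h import *
c=cams.camera_info("wrist")
im=cams.get_image("wrist")[:,:,::-1].copy()
cv2.imwrite("pics/w.png",im);print(c,r.state()["ee_pos"])
for p in [(.502,.130,.12),(.494,0,.12)]:
  X=np.array(p)
  print(cv2.projectPoints(X[None],cv2.Rodrigues(c["R"])[0],c["t"],c["camera_matrix"],np.array([c["k1"],0,0,0]))[0].ravel())
E
```

```text
{'camera_matrix': array([[323.61093488,   0.        , 317.67922921],
       [  0.        , 323.61093488, 204.78783371],
       [  0.        ,   0.        ,   1.        ]]), 'k1': -0.03114430810319616, 'R': array([[ 9.99999994e-01,  7.21426700e-05, -8.00818607e-05],
       [ 9.00713681e-05, -9.67401910e-01,  2.53245999e-01],
       [-5.92015025e-05, -2.53246005e-01, -9.67401911e-01]]), 't': array([-0.50325899,  0.09856004,  0.42359136])} [0.50353653 0.12922061 0.20542917]
[316.19500588 208.59796509]
[307.97793762 339.80380657]
```

View pics/w.png

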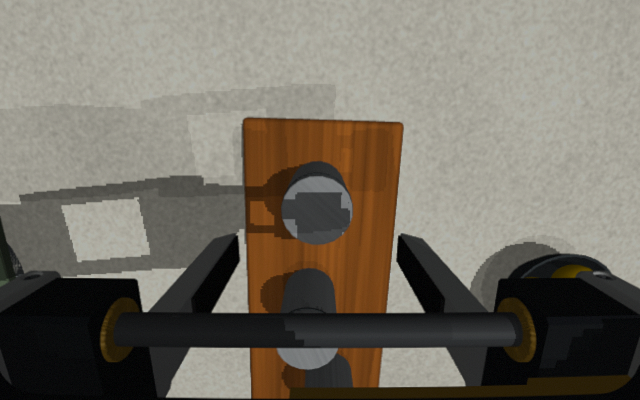

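The left lid is centred near (317,210), against a prediction of (316,209). The tin is therefore at about (0.5025, 0.130), right under the tool, so I'll descend.

Emit:
{"op": "arm_command", "data": {
  "motion": "0 0 0 0 0 10 94;0 0 0 0 0 30 94;0 0 0 0 0 55 94;0 0 0 0 0 80 94;0 0 0 0 0 105 94;0 0 0 0 0 130 94;0 0 0 0 0 146 94;0 0 0 0 0 153 94;0 0 0 0 0 155 94;0 0 0 0 0 155 94"
}}

```text
t: 2.15
ee_pos: [0.5034, 0.1298, 0.0506]
tcp_rot: [0.0, 0.707, 0.707, 0.0]
force: [0.7, 0.1, -0.2]
gripper_width: 0.999
finger_force: 0.0
```

Emit:
{"op": "arm_command", "data": {
  "motion": "0 0 0 0 0 0 85;0 0 0 0 0 0 78;0 0 0 0 0 0 72;0 0 0 0 0 0 68;0 0 0 0 0 0 64;0 0 0 0 0 0 60;0 0 0 0 0 0 50;0 0 0 0 0 0 40;0 0 0 0 0 0 40;0 0 0 0 0 0 40"
}}

```text
t: 3.15
ee_pos: [0.503, 0.13, 0.0506]
tcp_rot: [-0.0, 0.707, 0.707, -0.0]
force: [-2.5, -1.2, 3.8]
gripper_width: 0.665
finger_force: 30.0
```

```bash
python3 -c "
from h import *
s=r.state();print(s['ee_pos'],s['force'],s['gripper_width'],s['finger_force'])"
```

```text
[0.50295506 0.13001247 0.05060968] [-2.52344409 -1.19461612  3.84233667] 0.6653304981510704 30.000486876815557
```

Gripped at 62.5 mm, which matches the tin. Lifting it.

Emit:
{"op": "arm_command", "data": {
  "motion": "0 0 0 0 0 -3 40;0 0 0 0 0 -10 40;0 0 0 0 0 -20 40;0 0 0 0 0 -32 40;0 0 0 0 0 -42 40;0 0 0 0 0 -48 40;0 0 0 0 0 -50 40;0 0 0 0 0 -50 40;0 0 0 0 0 -50 40;0 0 0 0 0 -50 40"
}}

```text
t: 4.15
ee_pos: [0.5024, 0.1299, 0.0998]
tcp_rot: [-0.0, 0.707, 0.707, -0.001]
force: [0.9, 0.1, -1.7]
gripper_width: 0.662
finger_force: 30.0
```

Emit:
{"op": "arm_command", "data": {
  "motion": "0 0 0 0 0 0 40;0 0 0 0 0 0 40;0 0 0 0 0 0 40;0 0 0 0 0 0 40;0 0 0 0 0 0 40;0 0 0 0 0 0 40;0 0 0 0 0 0 40;0 0 0 0 0 0 40;0 0 0 0 0 0 40;0 0 0 0 0 0 40"
}}

```text
t: 5.15
ee_pos: [0.503, 0.13, 0.1005]
tcp_rot: [0.0, 0.707, 0.707, -0.0]
force: [-0.6, -0.0, -0.4]
gripper_width: 0.66
finger_force: 30.0
```

```bash
python3 -c "
from h import *
s=r.state();print(s)
cv2.imwrite('pics/lift1.png',cams.get_image('side')[120:300,230:430,::-1].repeat(3,0).repeat(3,1))
s=r.state();print(s['force'],s['tau'])"
```

```text
{'t': 5.15, 'joint_pos': array([ 8.62055168e-02,  2.03663080e-01,  1.77846300e+00, -1.69900675e-05,
        1.15948016e+00,  8.62041721e-02]), 'joint_velocities': array([ 1.42432436e-04, -7.13074985e-04,  4.26931107e-04, -1.05413295e-04,
       -7.72031424e-05,  6.09946385e-04]), 'tau': array([-8.65697039e-04, -3.44494879e+01, -2.55317616e+01,  6.59111934e-02,
        1.03728924e-02, -2.00413692e-04]), 'ee_pos': array([0.50300352, 0.12998536, 0.10045574]), 'tcp_rot': array([ 1.58849950e-06,  7.07103904e-01,  7.07109658e-01, -1.02092979e-05]), 'force': array([-0.56004814, -0.00934772, -0.44770088]), 'moment': array([ 0.00070905, -0.01864228,  0.0617952 ]), 'finger_force': 29.999657068401575, 'gripper_width': 0.6599950797242685}
[-0.10885961 -0.27501994 -1.4628    ] [ 4.18665177e-04 -3.44490910e+01 -2.55313879e+01  6.60662726e-02
  1.03146391e-02 -1.47009960e-04]
```

View pics/lift1.png

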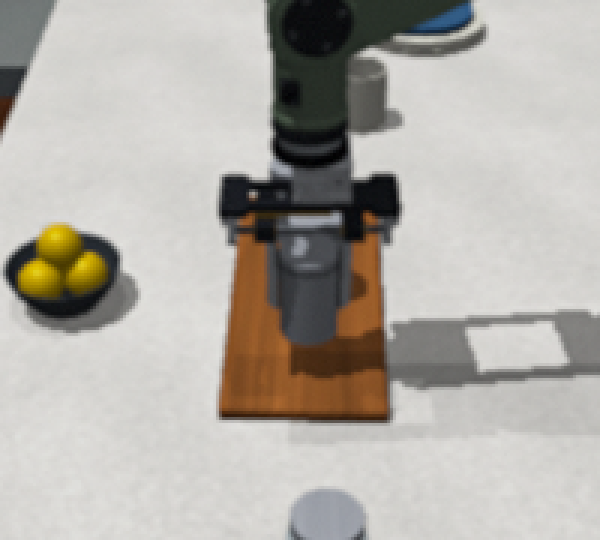

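The tin hangs upright in the gripper and clear of the board (crop ~(310,290), shadow below). The force is noisy, so I'll average several readings.

```bash
cat >>h.py <<'E'
def heft(n=16):
    F=[];T=[]
    for _ in range(n):
        cams.get_image("side");s=r.state();F.append(s["force"]);T.append(s["tau"])
    F=np.array(F);print(s["t"],s["ee_pos"],"F",F.mean(0).round(2),"sd",F.std(0).round(2),"tau",np.mean(T,0).round(3),s["gripper_width"])
E
python3 -c "
from h import *
heft()"
```

```text
6.0 [0.50301737 0.12998124 0.10044205] F [-0.37  0.08 -1.25] sd [0.52 0.54 0.44] tau [ 0.0000e+00 -3.4449e+01 -2.5531e+01  6.6000e-02  1.0000e-02 -0.0000e+00] 0.6622155937719366
```

Emit:
{"op": "arm_command", "data": {
  "motion": "0 0 0 0 0 4 40;0 0 0 0 0 12 40;0 0 0 0 0 22 40;0 0 0 0 0 32 40;0 0 0 0 0 40 40;0 0 0 0 0 45 40;0 0 0 0 0 48 40;0 0 0 0 0 49 40;0 0 0 0 0 50 40;0 0 0 0 0 50 40"
}}

```text
t: 7.0
ee_pos: [0.5034, 0.13, 0.0508]
tcp_rot: [0.0, 0.707, 0.707, 0.0]
force: [-0.5, -0.1, -2.1]
gripper_width: 0.662
finger_force: 30.0
```

Emit:
{"op": "arm_command", "data": {
  "motion": "0 0 0 0 0 0 64;0 0 0 0 0 0 68;0 0 0 0 0 0 74;0 0 0 0 0 0 80;0 0 0 0 0 0 86;0 0 0 0 0 0 94;0 0 0 0 0 0 94;0 0 0 0 0 0 94;0 0 0 0 0 0 94;0 0 0 0 0 0 94"
}}

```text
t: 8.0
ee_pos: [0.503, 0.13, 0.0504]
tcp_rot: [-0.0, 0.707, 0.707, -0.0]
force: [-0.9, 0.7, -0.0]
gripper_width: 0.999
finger_force: 0.0
```

Left tin: about 1.3 N, so light. Next, up and over to the middle tin.

Emit:
{"op": "arm_command", "data": {
  "motion": "0 0 0 0 0 -10 94;0 0 0 0 0 -30 94;0 0 0 0 0 -60 94;0 0 0 0 0 -90 94;0 0 0 0 0 -120 94;0 0 0 0 0 -142 94;0 0 0 0 0 -152 94;0 0 0 0 0 -155 94;0 0 0 0 0 -155 94;0 0 0 0 0 -155 94"
}}

```text
t: 9.0
ee_pos: [0.502, 0.1299, 0.2039]
tcp_rot: [-0.001, 0.707, 0.707, -0.001]
force: [-0.7, -0.4, 0.4]
gripper_width: 0.996
finger_force: 0.0
```

Emit:
{"op": "arm_command", "data": {
  "motion": "0 0 0 -8 -1 0 94;0 0 0 -25 -2 0 94;0 0 0 -50 -4 0 94;0 0 0 -75 -6 0 94;0 0 0 -100 -8 0 94;0 0 0 -118 -9 0 94;0 0 0 -126 -9 0 94;0 0 0 -128 -9 0 94;0 0 0 -128 -9 0 94;0 0 0 -128 -9 0 94"
}}

```text
t: 10.0
ee_pos: [0.4939, 0.0026, 0.2052]
tcp_rot: [-0.0, 0.707, 0.707, 0.0]
force: [-0.9, 0.7, 0.1]
gripper_width: 1.0
finger_force: 0.0
```

```bash
python3 - <<'E'
from h import *
c=cams.camera_info("wrist")
cv2.imwrite("pics/w2.png",cams.get_image("wrist")[:,:,::-1]);print(r.state()["ee_pos"])
for p in [(.494,.002,.12),(.518,-.123,.12)]:
  print(cv2.projectPoints(np.array([p]),cv2.Rodrigues(c["R"])[0],c["t"],c["camera_matrix"],np.array([c["k1"],0,0,0]))[0].ravel())
E
```

```text
[0.49395377 0.00271672 0.20531271]
[318.1635153  210.29052124]
[343.09441688 336.84680827]
```

View pics/w2.png

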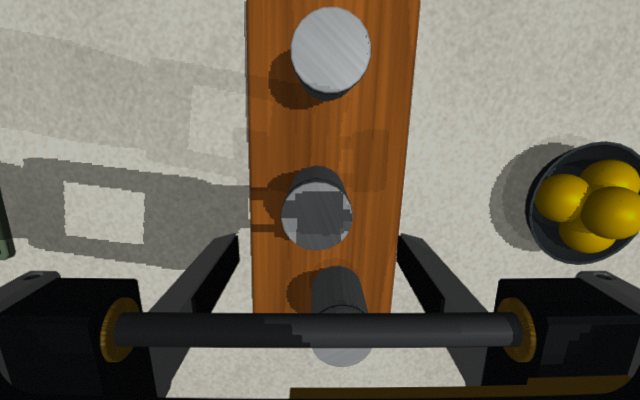

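The middle lid is centred at (317,214), which puts the tin about 4 mm to the right, at y ≈ -0.002. The left tin stands at (331,50). I'll correct by 4 mm while descending.

Emit:
{"op": "arm_command", "data": {
  "motion": "0 0 0 -4 0 10 94;0 0 0 -4 0 30 94;0 0 0 -4 0 55 94;0 0 0 -4 0 80 94;0 0 0 -4 0 105 94;0 0 0 -4 0 130 94;0 0 0 -4 0 146 94;0 0 0 -4 0 153 94;0 0 0 -4 0 155 94;0 0 0 -4 0 155 94"
}}

```text
t: 11.05
ee_pos: [0.4943, -0.002, 0.0506]
tcp_rot: [0.0, 0.707, 0.707, 0.0]
force: [0.4, 0.6, 0.4]
gripper_width: 1.0
finger_force: 0.0
```

Emit:
{"op": "arm_command", "data": {
  "motion": "0 0 0 0 0 0 85;0 0 0 0 0 0 78;0 0 0 0 0 0 72;0 0 0 0 0 0 68;0 0 0 0 0 0 64;0 0 0 0 0 0 60;0 0 0 0 0 0 50;0 0 0 0 0 0 40;0 0 0 0 0 0 40;0 0 0 0 0 0 40"
}}

```text
t: 12.05
ee_pos: [0.4933, -0.002, 0.0505]
tcp_rot: [-0.001, 0.707, 0.707, -0.001]
force: [-4.0, 0.7, 6.5]
gripper_width: 0.666
finger_force: 30.0
```

Emit:
{"op": "arm_command", "data": {
  "motion": "0 0 0 0 0 -3 40;0 0 0 0 0 -10 40;0 0 0 0 0 -20 40;0 0 0 0 0 -32 40;0 0 0 0 0 -42 40;0 0 0 0 0 -48 40;0 0 0 0 0 -50 40;0 0 0 0 0 -50 40;0 0 0 0 0 -50 40;0 0 0 0 0 -50 40"
}}

```text
t: 13.05
ee_pos: [0.4935, -0.0019, 0.0999]
tcp_rot: [-0.001, 0.707, 0.707, -0.0]
force: [0.8, 0.0, -1.9]
gripper_width: 0.665
finger_force: 30.0
```

Emit:
{"op": "arm_command", "data": {
  "motion": "0 0 0 0 0 0 40;0 0 0 0 0 0 40;0 0 0 0 0 0 40;0 0 0 0 0 0 40;0 0 0 0 0 0 40;0 0 0 0 0 0 40;0 0 0 0 0 0 40;0 0 0 0 0 0 40;0 0 0 0 0 0 40;0 0 0 0 0 0 40"
}}

```text
t: 14.05
ee_pos: [0.494, -0.002, 0.1004]
tcp_rot: [0.0, 0.707, 0.707, -0.0]
force: [-0.0, 0.6, -1.9]
gripper_width: 0.665
finger_force: 30.0
```

```bash
python3 -c "
from h import *
heft()"
```

```text
14.85 [ 0.49399719 -0.00200335  0.10044395] F [ 0.14  0.17 -1.6 ] sd [0.68 0.49 0.6 ] tau [-0.0000e+00 -3.2087e+01 -2.5392e+01  6.1000e-02  2.9000e-02  0.0000e+00] 0.6652037450912438
```

The middle tin is light too (1.6 N). Setting it back and going on to the right tin.

Emit:
{"op": "arm_command", "data": {
  "motion": "0 0 0 0 0 4 40;0 0 0 0 0 12 40;0 0 0 0 0 22 40;0 0 0 0 0 32 40;0 0 0 0 0 40 40;0 0 0 0 0 45 40;0 0 0 0 0 48 40;0 0 0 0 0 49 40;0 0 0 0 0 50 40;0 0 0 0 0 50 40"
}}

```text
t: 15.85
ee_pos: [0.4944, -0.0021, 0.0508]
tcp_rot: [0.0, 0.707, 0.707, 0.0]
force: [-0.0, -0.5, -1.4]
gripper_width: 0.667
finger_force: 30.0
```

Emit:
{"op": "arm_command", "data": {
  "motion": "0 0 0 0 0 0 64;0 0 0 0 0 0 68;0 0 0 0 0 0 74;0 0 0 0 0 0 80;0 0 0 0 0 0 86;0 0 0 0 0 0 94;0 0 0 0 0 0 94;0 0 0 0 0 0 94;0 0 0 0 0 0 94;0 0 0 0 0 0 94"
}}

```text
t: 16.85
ee_pos: [0.494, -0.002, 0.0504]
tcp_rot: [-0.0, 0.707, 0.707, -0.0]
force: [-0.3, -0.5, 0.1]
gripper_width: 1.001
finger_force: 0.0
```

Emit:
{"op": "arm_command", "data": {
  "motion": "0 0 0 0 0 -10 94;0 0 0 0 0 -30 94;0 0 0 0 0 -60 94;0 0 0 0 0 -90 94;0 0 0 0 0 -120 94;0 0 0 0 0 -142 94;0 0 0 0 0 -152 94;0 0 0 0 0 -155 94;0 0 0 0 0 -155 94;0 0 0 0 0 -155 94"
}}

```text
t: 17.85
ee_pos: [0.493, -0.0018, 0.204]
tcp_rot: [-0.001, 0.707, 0.707, -0.001]
force: [0.1, 0.4, 0.5]
gripper_width: 1.001
finger_force: 0.0
```

Emit:
{"op": "arm_command", "data": {
  "motion": "0 0 0 -8 2 0 94;0 0 0 -25 5 0 94;0 0 0 -50 10 0 94;0 0 0 -75 15 0 94;0 0 0 -100 20 0 94;0 0 0 -115 23 0 94;0 0 0 -121 24 0 94;0 0 0 -123 24 0 94;0 0 0 -123 24 0 94;0 0 0 -123 24 0 94"
}}

```text
t: 18.85
ee_pos: [0.5178, -0.1242, 0.2054]
tcp_rot: [-0.0, 0.707, 0.707, 0.0]
force: [0.2, -0.1, 0.4]
gripper_width: 1.002
finger_force: 0.0
```

```bash
python3 - <<'E'
from h import *
c=cams.camera_info("wrist")
cv2.imwrite("pics/w3.png",cams.get_image("wrist")[:,:,::-1]);print(r.state()["ee_pos"])
for p in [(.518,-.125,.12)]:
  print(cv2.projectPoints(np.array([p]),cv2.Rodrigues(c["R"])[0],c["t"],c["camera_matrix"],np.array([c["k1"],0,0,0]))[0].ravel())
E
```

```text
[ 0.51786929 -0.12415469  0.20545043]
[318.25720198 210.50500776]
```

View pics/w3.png

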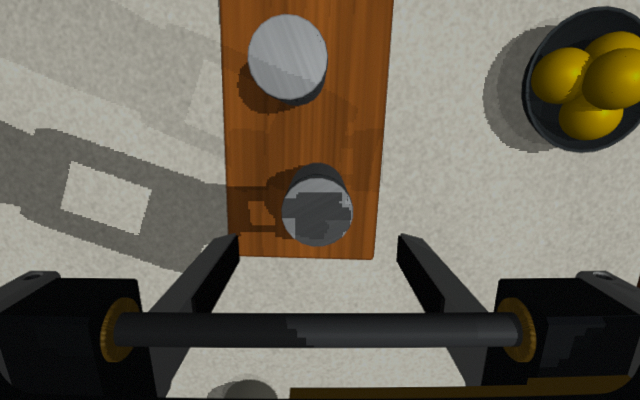

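The right lid is centred at (317,212), aligned with the tool. The middle tin is standing at (288,57). I'll descend, grip and lift.

Emit:
{"op": "arm_command", "data": {
  "motion": "0 0 0 -1 0 10 94;0 0 0 -1 0 30 94;0 0 0 -1 0 55 94;0 0 0 -1 0 80 94;0 0 0 -1 0 105 94;0 0 0 -1 0 130 94;0 0 0 -1 0 146 94;0 0 0 -1 0 153 94;0 0 0 -1 0 155 94;0 0 0 -1 0 155 94"
}}

```text
t: 19.9
ee_pos: [0.5183, -0.126, 0.0507]
tcp_rot: [0.0, 0.707, 0.707, 0.0]
force: [-0.0, 0.2, -0.2]
gripper_width: 1.0
finger_force: 0.0
```

Emit:
{"op": "arm_command", "data": {
  "motion": "0 0 0 0 0 0 85;0 0 0 0 0 0 78;0 0 0 0 0 0 72;0 0 0 0 0 0 68;0 0 0 0 0 0 64;0 0 0 0 0 0 60;0 0 0 0 0 0 50;0 0 0 0 0 0 40;0 0 0 0 0 0 40;0 0 0 0 0 0 40"
}}

```text
t: 20.9
ee_pos: [0.5171, -0.126, 0.0506]
tcp_rot: [-0.001, 0.707, 0.707, -0.001]
force: [-5.2, -0.2, 6.1]
gripper_width: 0.662
finger_force: 30.0
```

Emit:
{"op": "arm_command", "data": {
  "motion": "0 0 0 0 0 -3 40;0 0 0 0 0 -10 40;0 0 0 0 0 -20 40;0 0 0 0 0 -32 40;0 0 0 0 0 -42 40;0 0 0 0 0 -48 40;0 0 0 0 0 -50 40;0 0 0 0 0 -50 40;0 0 0 0 0 -50 40;0 0 0 0 0 -50 40"
}}

```text
t: 21.9
ee_pos: [0.5175, -0.1258, 0.0998]
tcp_rot: [-0.001, 0.707, 0.707, -0.0]
force: [0.5, -0.2, -5.0]
gripper_width: 0.66
finger_force: 30.0
```

```bash
python3 -c "
from h import *
heft()"
```

```text
22.7 [ 0.51799388 -0.12602273  0.10045272] F [-0.15  0.01 -4.3 ] sd [0.44 0.49 0.58] tau [ 1.0000e-03 -3.7257e+01 -2.6854e+01  5.2000e-02  4.5000e-02 -0.0000e+00] 0.6630000126847706
```

The right tin weighs 4.3 N, so it is the full one. Raising it 120 mm further.

Emit:
{"op": "arm_command", "data": {
  "motion": "0 0 0 0 0 -5 40;0 0 0 0 0 -18 40;0 0 0 0 0 -38 40;0 0 0 0 0 -60 40;0 0 0 0 0 -82 40;0 0 0 0 0 -102 40;0 0 0 0 0 -114 40;0 0 0 0 0 -119 40;0 0 0 0 0 -120 40;0 0 0 0 0 -120 40"
}}

```text
t: 23.7
ee_pos: [0.5174, -0.1258, 0.2196]
tcp_rot: [-0.001, 0.707, 0.707, -0.0]
force: [-0.6, 0.5, -5.0]
gripper_width: 0.663
finger_force: 30.0
```

Emit:
{"op": "arm_command", "data": {
  "motion": "0 0 0 0 0 0 40;0 0 0 0 0 0 40;0 0 0 0 0 0 40;0 0 0 0 0 0 40;0 0 0 0 0 0 40;0 0 0 0 0 0 40;0 0 0 0 0 0 40;0 0 0 0 0 0 40;0 0 0 0 0 0 40;0 0 0 0 0 0 40"
}}

```text
t: 24.7
ee_pos: [0.518, -0.126, 0.2205]
tcp_rot: [0.0, 0.707, 0.707, 0.0]
force: [-0.3, 0.2, -4.3]
gripper_width: 0.661
finger_force: 30.0
```

```bash
python3 -c "
from h import *
im=cams.get_image('scene')[110:240,220:420,::-1]
cv2.imwrite('pics/end.png',cv2.resize(im,None,fx=4,fy=4))
print(r.state()['ee_pos'])"
```

```text
[ 0.51803238 -0.12600574  0.22048689]
```

View pics/end.png

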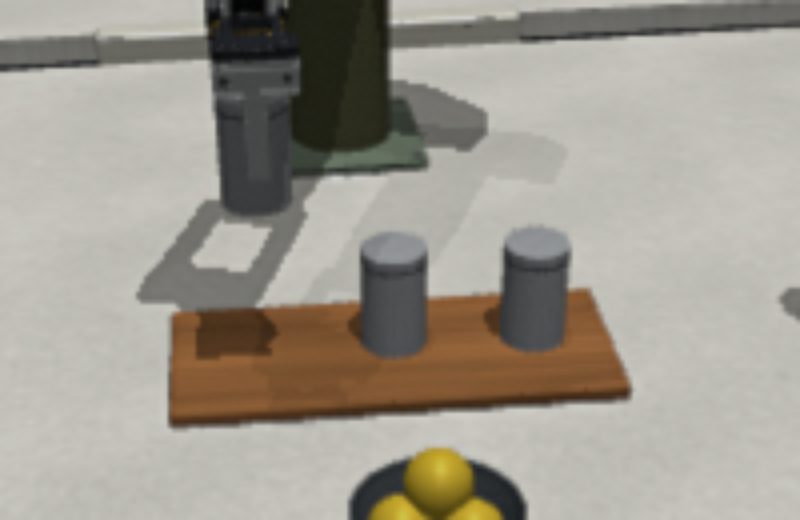

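The full tin is held upright at crop (255,155), with its underside at about 0.188 m. The other two stand on the board at (393,295) and (536,290).

```bash
python3 -c "
from bench import r
print(r.finish_job())"
```

```text
the job is handed in; nothing more can be done
None
```

I hefted all three tins left to right. The right one is the full tin (about 4.3 N, against 1.3 N and 1.6 N), and I handed the job in holding it upright with its underside about 19 cm above the counter and the other two standing on the board; the result of the judging was not shown.

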